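# Snug up the loose plug of a moisture trap

### The arm

A 6-joint arm with a two-finger parallel gripper is mounted at the origin on the work surface. World frame = base frame: x ahead of the robot, y to its left, z up, the work surface at z = 0. Lengths are in m, angles in rad, forces in N, time in s.
With the tool pointing down it reaches from about 0.25 to 0.725 m from the base axis. Payload 9.7 kg.
Tool frame: the origin (TCP) lies midway between the tips of the shut fingers; the grasp point (between the pads) lies 19 mm behind it; z points along the fingers, y is the line along which they close (so a half turn about z gives the same grasp; the last joint's range is limited). The gripper opens to 85 mm and grips with 20 to 120 N. Pads are 22 mm wide; open, the fingers measure 114 mm over their backs; the gripper's body (76 mm by 85 mm) begins 54 mm behind the grasp point. The pads swing forward as they close: fully open they stand 13 mm farther back than shut.
Start: joints at [-1.179, 0.087, 0.176, 1.66, 0, 1.571], TCP at [0.21, -0.508, 0.231] pointing down, gripper open.
Joint ranges: [-3.13, 3.13], [-0.85, 1.81], [-1.15, 1.24], [-2.2, 2.28], [-1.44, 1.52], [-3.14, 3.14]. Speed limits (rad/s): [2.22, 2.22, 2.57, 3.14, 3.14, 3.14].

### API

Orientations are given as a unit quaternion [x, y, z, w].
In Python, from cell import get_obs, capture, hand_in gives the robot as it stands.
- The arm moves only by the tool carry_out, never from a script. Its argument "commands" is a list of rows, each a list of 7 numbers: the turn, a rotation vector about the world's x, y, z each as a share of 0.1 rad, from -1 to 1, then the shift along the world's x, y, z each as a share of 0.03 m, from -1 to 1, then the finger opening in mm, from 0 to 85.4. In form: [[ax, ay, az, tx, ty, tz, fingers], ...]. A call has 1 to 20 rows; each row shifts and turns the commanded pose from where the row before left it; what a row does not reach is not made up. A row lasts 1/12 s, in which the tool goes at most 41.7 mm and 7.16 degrees, less where a joint would pass 70% of its speed; a pose out of reach is approached as far as the arm can. A call with a number of a shift or a turn outside -1 to 1 is refused whole. A call with a gripper value outside its range is refused whole. The fingers move at their own pace and stop on an object; "grip_force" is the grip in N (left out, the last holds). Time passes only in rows, so rows that do not move let the fingers close. It gives the time, the measured TCP pose, the force, the opening and the grip force at its end, in the units of the state.
- get_obs(): the state, without advancing time (a new reading comes with each control period).
- capture(name): name is "scene" or "side" or "wrist"; returns a dict with "img" (480x640x3 uint8, blue, green, red), "K" (3x3 intrinsics, pixels), "world_from_camera" (4x4, takes a point from camera to world coordinates); the wrist camera has in their place "tool_from_camera" (4x4, takes a point from camera to tool coordinates, whose origin is the TCP and whose axes are the flange's). Camera axes: x right, y up, looking along -z (the intrinsics and any distortion apply to the point x, -y, -z); pixel columns grow to the right and rows downward; lengths in m; the calibration is good to about 2 mm. A picture is of the moment at which its call begins: read the wrist's pose just before it. There is no depth.
- hand_in(): hands the job in; it is judged then, once.
The state is a dict: "clock": time; "qpos": joint angles; "joint_velocities": joint speeds; "joint_torque": joint torques, N m; "position": TCP position; "eef_rot": TCP orientation; "contact_force": force on the tool from outside, world axes, zero at the start; "torque": the same for the moment, N m; "gripper_width": finger opening in m; "finger_force": force on a finger pad.
Only numpy, scipy, OpenCV 4.12 (cv2) and the standard library are available. Lean on these libraries where they do the work, as an engineer would, in place of code of your own. Each camera call takes 0.05 s, during which the arm holds its last target. There are 200 camera calls.

### The job

The brass T-handled plug in the lid of the wide round steel moisture trap has been left loose. Turn it clockwise until it goes snug, then nip it up by about another 20 degrees without overtightening it, and let go of it; do not turn it back afterwards.

Things in the scene. Friction and masses are not known exactly. Their poses are not given: they have to be found in the camera images.
- trap: the wide moisture trap: fixed steel drum 92 mm across, aluminium lid 100 mm across with its top at 72 mm, air stubs at +x and -x, T-handled brass plug in mid-lid. Origin: centre of underside, z up. In a row with it, in any order, 190 mm or more between centres: a slim drum (48 mm) with a like plug and a square block with a six-sided plug, both already tight; between them vials up to 60 mm tall.
- plug_grip (a point): centre of the T-handle of the wide trap's plug, where to grip it: brass bar 56 mm long (x axis), 12 mm thick (y), 16 mm tall, z up, centre 112 mm above the bench on the drum's axis. Under it a 10 mm stem 15 mm long, then a 26 mm collar whose top is at 89 mm: keep fingertips above 90 mm. The bar turns about the upright axis with the plug and does not sink.
- plug_thread (a joint): free turn of the plug in its thread, rad, growing clockwise seen from above. Negative while loose (starts 0.25 to 0.85 short of snug); 0 when the taper meets its seat and goes snug, and it cannot pass 0. Turns with 0.05 N m, and turns back as easily.
- plug_bite (a joint): turn of the plug past snug, rad, clockwise from above: 0 until snug, then grows. The bar's turn is the sum of both joints. Takes 0.7 N m at first and 0.25 N m more per further radian (roughly half is felt when turning pauses), so grip the bar firmly; stays where it is left. About 0.35 (20 degrees) is right, below 0.1 is not tight, above 0.61 (35 degrees) is overtightened.
Things that resemble listed ones, but are neither listed nor needed, are in the scene too. What is shaped like the trap but black or purple is not meant.

How it is judged:
At the end, for the whole second after the job is handed in: The wide trap's plug is snug and not turned back (plug_thread above -0.1 rad), tightened past snug by more than 0.1 and less than 0.61 rad (about 6 to 35 degrees; plug_bite), and no longer turning (below 0.05 rad/s) (value of joint plug_thread above -0.1 rad and value of joint plug_bite between 0.1 and 0.61 rad and velocity of joint plug_bite below 0.05 rad/s); the robot touches nothing.
It fails at once if the plug is overtightened: more than 0.61 rad (35 degrees) past snug (value of joint plug_bite above 0.61 rad).
It also fails if it takes over 35 s, if anything falls off the work surface, if the arm or the gripper's body presses on something with over 40 N, if the wrist force passes 120 N, or if a joint passes its speed limit or range.

## Working session

There is one attempt and no reset: what is moved stays moved. The work goes in short steps, Python scripts to look and compute and a tool call to move; the robot and the scene stay as the last step left them, time stands still between calls to the robot, and variables do not carry over. Pictures are saved under pics/ and viewed, at most 10 in all, crops included, and the job is handed in when it is done.

Besides the shell and the picture viewer there is one more tool, called after ">>>" as name(argument=value, ...) on one line, values as JSON. carry_out: Moves the arm, as the interface text tells. Shift numbers are shares of 0.03 m and turn numbers shares of 0.1 rad, none past 1 either way. Its arguments: {"type":"object","properties":{"commands":{"type":"array"},"grip_force":{"type":"number"}},"required":["commands"]}

```bash
mkdir -p pics; python3 - <<'E'
from cell import *
import cv2
o=get_obs(); print(o)
for n in("scene","side"):
    c=capture(n); cv2.imwrite(f"pics/{n}.png",c["img"]); print(n,c["K"],c["world_from_camera"])
E
```

```text
{'clock': 0.0, 'qpos': array([-1.17898995e+00,  8.74659247e-02,  1.75103453e-01,  1.65980320e+00,
        6.28827213e-06,  1.57080128e+00]), 'joint_velocities': array([ 0.00039254,  0.0019723 ,  0.0003361 ,  0.00044806, -0.0012122 ,
        0.00108936]), 'joint_torque': array([-5.08248813e-04, -5.20383561e+01,  4.64807832e+01,  1.62120117e-02,
       -1.06349121e-04, -1.33168083e-05]), 'position': array([ 0.20993185, -0.50809808,  0.23056411]), 'eef_rot': array([ 9.80872514e-01,  1.94650049e-01, -1.30190783e-04, -6.72187361e-04]), 'contact_force': array([-0.02378458,  0.36007717,  0.31560352]), 'torque': array([ 0.0255775 , -0.04420874,  0.04871339]), 'finger_force': 0.0, 'gripper_width': 0.08534078323216793}
scene [[475.26717067   0.         327.10732424]
 [  0.         475.26717067 234.25003618]
 [  0.           0.           1.        ]] [[ 0.5428816  -0.5592643   0.6265006   1.09421528]
 [ 0.8398063   0.35955264 -0.4067521  -0.2787026 ]
 [ 0.00222198  0.74695739  0.6648682   0.73167339]
 [ 0.          0.          0.          1.        ]]
side [[579.15474848   0.         325.99346105]
 [  0.         579.15474848 245.5301757 ]
 [  0.           0.           1.        ]] [[ 0.98765868  0.10212826 -0.11874407  0.3694143 ]
 [-0.15626723  0.6935399  -0.70326593 -0.67252501]
 [ 0.01053042  0.7131425   0.70094     0.82853729]
 [ 0.          0.          0.          1.        ]]
```

View pics/scene.png

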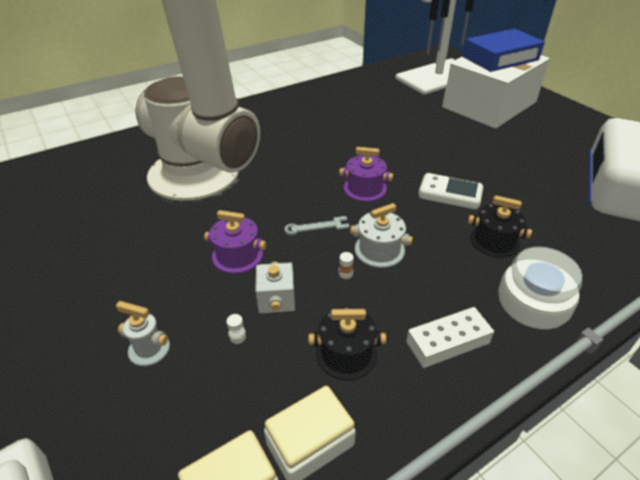

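View pics/side.png

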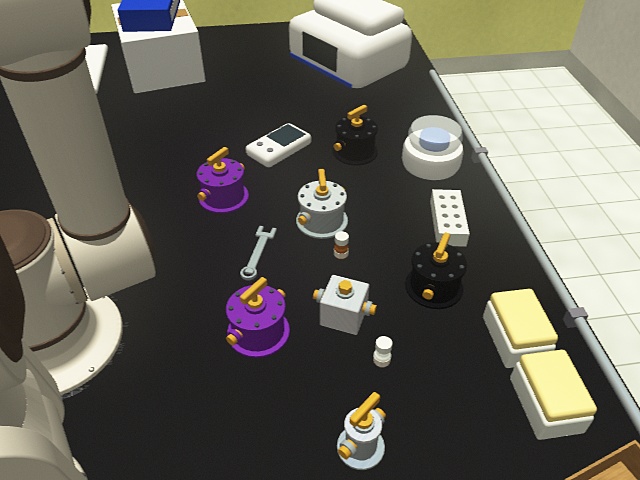

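The scene shows these lookalikes (scene pixels): slim steel drum (143,330), square block (275,285), purple (236,240) and (367,172), black (348,335) and (500,222). The wide steel trap is at (382,235) in scene and (322,205) in side. I'll check it in one close crop.

```bash
python3 - <<'E'
import cv2,numpy as np
a=cv2.imread("pics/scene.png")[190:270,342:422];b=cv2.imread("pics/side.png")[160:240,282:362]
cv2.imwrite("pics/crop.png",np.hstack([cv2.resize(i,(400,400),interpolation=cv2.INTER_CUBIC) for i in(a,b)]))
E
```

```text
(no output)
```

View pics/crop.png

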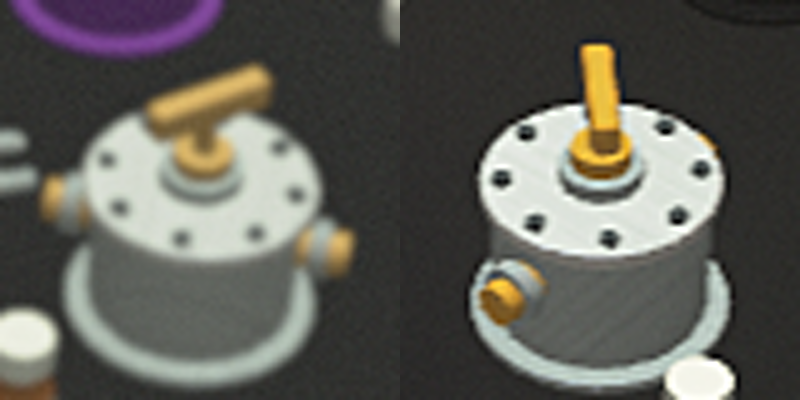

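The crop shows the wide steel drum with a grey lid and a brass T-bar, so this is the right one. Bar top ends in the crop: scene (150,110)–(267,75), side (597,46)–(605,128).

```bash
cat > h.py <<'E'
import numpy as np,cv2
def onplane(K,T,uv,z):
    d=T[:3,:3]@(np.linalg.inv(K)@[uv[0],uv[1],1]*[1,-1,-1]); o=T[:3,3]
    return o+d*(z-o[2])/d[2]
E
python3 - <<'E'
from cell import *; from h import *
from scipy.spatial.transform import Rotation as R
P={"scene":((342,190),{"lid":((202,183),.072),"e1":((150,110),.120),"e2":((267,75),.120),"s1":((42+10,195),.04),"s2":((345,250),.04)}),
"side":((282,160),{"lid":((201,180),.072),"e1":((205,128),.120),"e2":((197,46),.120),})}
for n,(o,d) in P.items():
    c=capture(n); r={k:onplane(c["K"],c["world_from_camera"],(np.array(p)/5+o),z) for k,(p,z) in d.items()}
    for k in r: print(n,k,r[k].round(4))
    v=r["e2"]-r["e1"]; print("barmid",((r["e1"]+r["e2"])/2).round(4),"len",np.linalg.norm(v),"ang",np.degrees(np.arctan2(v[1],v[0])))
print(R.from_quat(get_obs()["eef_rot"]).as_matrix().round(3))
E
```

```text
scene lid [0.5157 0.2371 0.072 ]
scene e1 [0.51   0.2098 0.12  ]
scene e2 [0.5178 0.2647 0.12  ]
scene s1 [0.4581 0.2011 0.04  ]
scene s2 [0.5562 0.2868 0.04  ]
barmid [0.5139 0.2373 0.12  ] len 0.055448468397745254 ang 81.92165408016213
side lid [0.5125 0.2301 0.072 ]
side e1 [0.5097 0.2039 0.12  ]
side e2 [0.5146 0.2565 0.12  ]
barmid [0.5122 0.2302 0.12  ] len 0.052765291578180766 ang 84.7240849566057
[[ 0.924  0.382 -0.   ]
 [ 0.382 -0.924  0.001]
 [ 0.    -0.001 -1.   ]]
```

>>> carry_out(commands=[[0,0,1,0.24,0.59,0,85],[0,0,1,0.24,0.59,0,85],[0,0,1,0.24,0.59,0,85],[0,0,1,0.24,0.59,0,85],[0,0,1,0.24,0.59,0,85],[0,0,1,0.24,0.59,0,85],[0,0,1,0.24,0.59,0,85],[0,0,1,0.24,0.59,0,85],[0,0,1,0.24,0.59,0,85],[0,0,1,0.24,0.59,0,85],[0,0,1,0.24,0.59,0,85],[0,0,1,0.24,0.59,0,85],[0,0,1,0.24,0.59,0,85],[0,0,1,0.24,0.59,0,85],[0,0,1,0.24,0.59,0,85],[0,0,1,0.24,0.59,0,85],[0,0,1,0.24,0.59,0,85],[0,0,1,0.24,0.59,0,85],[0,0,1,0.24,0.59,0,85],[0,0,1,0.24,0.59,0,85]], grip_force=110)

```text
clock: 1.87
position: [0.3541, -0.1534, 0.2312]
eef_rot: [0.364, 0.931, -0.0, 0.0]
contact_force: [0.4, 0.1, 0.3]
gripper_width: 0.0849
finger_force: 0.0
```

```bash
python3 -c "
from cell import *
print(get_obs()['qpos'])"
```

```text
[-4.08754637e-01 -3.01014594e-01 -1.78294096e-01  1.69348386e+00
 -1.37856814e-05  3.36190380e-01]
```

>>> carry_out(commands=[[0,0,1,0.24,0.59,0,85],[0,0,1,0.24,0.59,0,85],[0,0,1,0.24,0.59,0,85],[0,0,1,0.24,0.59,0,85],[0,0,1,0.24,0.59,0,85],[0,0,1,0.24,0.59,0,85],[0,0,1,0.24,0.59,0,85],[0,0,1,0.24,0.59,0,85],[0,0,1,0.24,0.59,0,85],[0,0,1,0.24,0.59,0,85],[0,0,1,0.24,0.59,0,85],[0,0,1,0.24,0.59,0,85],[0,0,1,0.24,0.59,0,85],[0,0,1,0.24,0.59,0,85],[0,0,1,0.24,0.59,0,85],[0,0,1,0.24,0.59,0,85],[0,0,1,0.24,0.59,0,85],[0,0,1,0.24,0.59,0,85],[0,0,1,0.24,0.59,0,85],[0,0,1,0.24,0.59,0,85]])

```text
clock: 3.53
position: [0.4982, 0.2006, 0.2311]
eef_rot: [-0.587, 0.809, 0.0, -0.0]
contact_force: [0.2, -0.7, 0.2]
gripper_width: 0.0851
finger_force: 0.0
```

>>> carry_out(commands=[[0,0,1,0.25,0.5,0,85],[0,0,1,0.25,0.5,0,85],[0,0,0,0,0,0,85],[0,0,0,0,0,0,85]])

```text
clock: 3.87
position: [0.5129, 0.23, 0.2306]
eef_rot: [-0.663, 0.749, 0.0, -0.001]
contact_force: [0.1, -1.6, 0.1]
gripper_width: 0.085
finger_force: 0.0
```

```bash
python3 - <<'E'
from cell import *
import cv2
o=get_obs();print(o["clock"],o["qpos"],o["position"],o["eef_rot"])
c=capture("wrist");cv2.imwrite("pics/w1.png",c["img"]);print(c["K"],c["tool_from_camera"])
E
```

```text
3.8667 [ 4.21607711e-01  1.17463698e-01  2.07771169e-01  1.66234912e+00
 -9.73539980e-05 -1.02782843e+00] [0.51291571 0.23001345 0.23064621] [-6.62924286e-01  7.48686184e-01  1.39399942e-04 -6.08804095e-04]
[[391.53861118   0.         318.55234642]
 [  0.         391.53861118 236.939205  ]
 [  0.           0.           1.        ]] [[-4.09205989e-04  9.48846234e-01  3.15738274e-01  8.16525213e-02]
 [ 9.99999888e-01  3.13198390e-04  3.54815491e-04 -4.12319561e-04]
 [ 2.37776624e-04  3.15738384e-01 -9.48846255e-01 -1.41462152e-01]
 [ 0.00000000e+00  0.00000000e+00  0.00000000e+00  1.00000000e+00]]
```

View pics/w1.png

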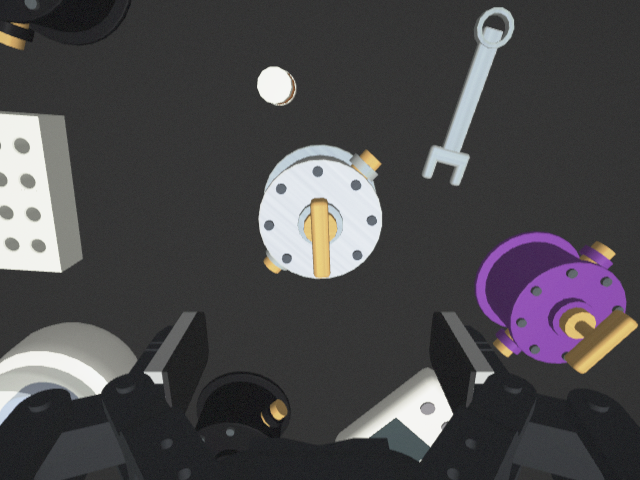

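The wrist view shows the wide trap with its lid centre at about (320.5,218). The bar runs along its length from (319,199) to (321,276) and is already lined up between the fingers.

```bash
python3 - <<'E'
from cell import *; from h import *
from scipy.spatial.transform import Rotation as R
o=get_obs();c=capture("wrist")
W=np.eye(4);W[:3,:3]=R.from_quat(o["eef_rot"]).as_matrix();W[:3,3]=o["position"];T=W@c["tool_from_camera"]
f=lambda u,z:onplane(c["K"],T,u,z)
a,b=f((319,200),.12),f((320.5,275),.12);print("lid",f((320.5,218.5),.072),"bar",a,b,(a+b)/2,np.linalg.norm(a-b),"ang",np.degrees(np.arctan2(*(a-b)[[1,0]])))
y=W[:3,1];print("y ang",np.degrees(np.arctan2(y[1],y[0])))
E
```

```text
lid [0.51194985 0.23231573 0.072     ] bar [0.51001613 0.20624638 0.12      ] [0.51555194 0.2597685  0.12      ] [0.51278403 0.23300744 0.12      ] 0.05380764026458687 ang -95.9051240934113
y ang 172.9761981693016
```

>>> carry_out(commands=[[0,0,0.2,0,0.1,-0.9,60],[0,0,0,0,0,-0.9,45],[0,0,0,0,0,-0.9,40],[0,0,0,0,0,-0.9,40],[0,0,0,0,0,-0.95,40],[0,0,0,0,0,0,40],[0,0,0,0,0,0,40]])

```text
clock: 4.55
position: [0.5121, 0.2317, 0.0944]
eef_rot: [-0.67, 0.742, 0.0, -0.001]
contact_force: [1.0, 1.1, 0.5]
gripper_width: 0.04
finger_force: 0.0
```

>>> carry_out(commands=[[0,0,0,0,0,0,0],[0,0,0,0,0,0,0],[0,0,0,0,0,0,0],[0,0,0,0,0,0,0],[0,0,0,0,0,0,0],[0,0,0,0,0,0,0]], grip_force=110)

```text
clock: 5.05
position: [0.5127, 0.2331, 0.0976]
eef_rot: [-0.671, 0.742, 0.0, 0.001]
contact_force: [-9.0, -0.6, 10.0]
gripper_width: 0.0097
finger_force: 108.2
```

```bash
cat > s.py <<'E'
from cell import *
from scipy.spatial.transform import Rotation as R
import numpy as np
o=get_obs();y=R.from_quat(o["eef_rot"]).as_matrix()[:,1]
print(o["clock"],"yaw",np.arctan2(y[1],y[0]).round(4),"tq",o["torque"].round(3),"F",o["contact_force"].round(1),"pos",o["position"].round(4),"w",round(o["gripper_width"],4),"q6",o["qpos"][5].round(3),"tq6",o["joint_torque"][5].round(3),"ff",o["finger_force"])
E
python3 s.py
```

```text
5.05 yaw 3.0412 tq [-0.172  1.924  0.015] F [-9.  -0.6 10. ] pos [0.5127 0.2331 0.0976] w 0.0097 q6 -1.044 tq6 0.038 ff 108.19201469421387
```

>>> carry_out(commands=[[0,0,-1,0,0,0,0],[0,0,-1,0,0,0,0],[0,0,0,0,0,0,0]])

```text
clock: 5.3
position: [0.5121, 0.2332, 0.0977]
eef_rot: [-0.591, 0.807, 0.001, 0.0]
contact_force: [-14.0, -1.1, 11.7]
gripper_width: 0.0098
finger_force: 108.5
```

```bash
python3 s.py
```

```text
5.3 yaw 2.8352 tq [-8.000e-02  2.501e+00  1.000e-03] F [-14.   -1.1  11.7] pos [0.5121 0.2332 0.0977] w 0.0098 q6 -0.838 tq6 1.679 ff 108.4809923171997
```

>>> carry_out(commands=[[0,0,0,0,0,0,0]])

```text
clock: 5.38
position: [0.5121, 0.2332, 0.0976]
eef_rot: [-0.593, 0.805, 0.001, 0.0]
contact_force: [-13.1, -1.0, 11.8]
gripper_width: 0.0098
finger_force: 108.5
```

```bash
python3 s.py
```

```text
5.3833 yaw 2.8407 tq [-0.154  2.52   0.058] F [-13.1  -1.   11.8] pos [0.5121 0.2332 0.0976] w 0.0098 q6 -0.844 tq6 0.348 ff 108.48140001296997
```

>>> carry_out(commands=[[0,0,-1,0,0,0,0],[0,0,0,0,0,0,0],[0,0,0,0,0,0,0]])

```text
clock: 5.63
position: [0.5118, 0.2332, 0.0976]
eef_rot: [-0.552, 0.834, 0.001, 0.0]
contact_force: [-13.4, -1.2, 12.1]
gripper_width: 0.01
finger_force: 108.6
```

```bash
python3 s.py
```

```text
5.6333 yaw 2.7409 tq [-0.021  2.832 -0.021] F [-13.4  -1.2  12.1] pos [0.5118 0.2332 0.0976] w 0.01 q6 -0.744 tq6 0.321 ff 108.57494115829468
```

>>> carry_out(commands=[[0,0,-1,0,0,0,0],[0,0,0,0,0,0,0],[0,0,0,0,0,0,0]])

```text
clock: 5.88
position: [0.5115, 0.2333, 0.0976]
eef_rot: [-0.51, 0.86, 0.001, -0.0]
contact_force: [-14.9, -0.1, 12.6]
gripper_width: 0.0094
finger_force: 108.7
```

```bash
python3 s.py
```

```text
5.8833 yaw 2.6411 tq [0.018 3.149 0.01 ] F [-14.9  -0.1  12.6] pos [0.5115 0.2333 0.0976] w 0.0094 q6 -0.644 tq6 0.324 ff 108.67045640945435
```

>>> carry_out(commands=[[0,0,-1,0,0,0,0],[0,0,0,0,0,0,0],[0,0,0,0,0,0,0]])

```text
clock: 6.13
position: [0.5113, 0.2335, 0.0976]
eef_rot: [-0.466, 0.885, 0.001, -0.0]
contact_force: [-16.8, 1.2, 14.1]
gripper_width: 0.0097
finger_force: 108.8
```

```bash
python3 s.py
```

```text
6.1333 yaw 2.5413 tq [ 0.185  3.43  -0.021] F [-16.8   1.2  14.1] pos [0.5113 0.2335 0.0976] w 0.0097 q6 -0.544 tq6 0.327 ff 108.75994920730591
```

>>> carry_out(commands=[[0,0,-1,-0.05,0,0,0],[0,0,0,0,0,0,0],[0,0,0,0,0,0,0]])

```text
clock: 6.38
position: [0.5108, 0.2336, 0.0976]
eef_rot: [-0.422, 0.907, 0.001, 0.001]
contact_force: [-10.5, 3.3, 10.9]
gripper_width: 0.0097
finger_force: 108.3
```

```bash
python3 s.py
```

```text
6.3833 yaw 2.4411 tq [ 3.990e-01  2.267e+00 -2.000e-03] F [-10.5   3.3  10.9] pos [0.5108 0.2336 0.0976] w 0.0097 q6 -0.442 tq6 0.315 ff 108.29125642776489
```

>>> carry_out(commands=[[0,0,-1,0,0,0,0],[0,0,0,0,0,0,0],[0,0,0,0,0,0,0]])

```text
clock: 6.63
position: [0.5106, 0.2338, 0.0976]
eef_rot: [-0.376, 0.927, 0.001, 0.0]
contact_force: [-12.6, 2.5, 10.3]
gripper_width: 0.01
finger_force: 108.4
```

```bash
python3 s.py
```

```text
6.6333 yaw 2.3413 tq [ 0.534  2.508 -0.043] F [-12.6   2.5  10.3] pos [0.5106 0.2338 0.0976] w 0.01 q6 -0.342 tq6 0.314 ff 108.38698625564575
```

>>> carry_out(commands=[[0,0,-1,-0.03,0,0,0],[0,0,0,0,0,0,0],[0,0,0,0,0,0,0]])

```text
clock: 6.88
position: [0.5102, 0.234, 0.0977]
eef_rot: [-0.329, 0.944, 0.001, 0.001]
contact_force: [-8.1, 3.9, 8.9]
gripper_width: 0.0099
finger_force: 108.1
```

```bash
python3 s.py
```

```text
6.8833 yaw 2.2418 tq [0.733 1.856 0.276] F [-8.1  3.9  8.9] pos [0.5102 0.234  0.0977] w 0.0099 q6 -0.242 tq6 0.543 ff 108.13462615013123
```

>>> carry_out(commands=[[0,0,-1,0,0,0,0],[0,0,0,0,0,0,0],[0,0,0,0,0,0,0]])

```text
clock: 7.13
position: [0.5101, 0.2342, 0.0977]
eef_rot: [-0.282, 0.959, 0.002, 0.001]
contact_force: [-9.9, 4.7, 8.5]
gripper_width: 0.0097
finger_force: 108.2
```

```bash
python3 s.py
```

```text
7.1333 yaw 2.1421 tq [0.999 2.083 0.325] F [-9.9  4.7  8.5] pos [0.5101 0.2342 0.0977] w 0.0097 q6 -0.142 tq6 0.61 ff 108.20964217185974
```

>>> carry_out(commands=[[0,0,-1,0,0,0,0],[0,0,-1,0,0,0,0],[0,0,0,0,0,0,0],[0,0,0,0,0,0,0]])

```text
clock: 7.47
position: [0.5098, 0.2347, 0.0977]
eef_rot: [-0.185, 0.983, 0.002, 0.0]
contact_force: [-11.6, 8.2, 10.7]
gripper_width: 0.0096
finger_force: 108.2
```

```bash
python3 s.py; python3 - <<'E'
from cell import *
import cv2,numpy as np
a=capture("wrist")["img"]
b=capture("side")["img"][140:240,262:382]
cv2.imwrite("pics/c2.png",np.hstack([cv2.resize(a,(400,300)),cv2.resize(b,(360,300),interpolation=cv2.INTER_CUBIC)]))
E
```

```text
7.4667 yaw 1.9424 tq [1.558 2.431 0.276] F [-11.6   8.2  10.7] pos [0.5098 0.2347 0.0977] w 0.0096 q6 0.058 tq6 0.595 ff 108.22946190834045
```

View pics/c2.png

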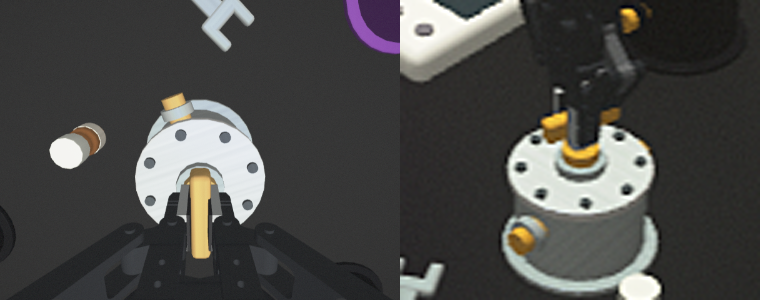

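The bar is still square in the pads. In the wrist half of the picture it runs from (200,170) to (200,258), and the side half agrees. The bite is about 0.3–0.4 rad, so I'll ease the side load, let go and rise.

>>> carry_out(commands=[[0,0,0,-0.08,0.05,0,0],[0,0,0,0,0,0,0],[0,0,0,0,0,0,20],[0,0,0,0,0,0,40],[0,0,0,0,0,0,50],[0,0,0,0,0,0,50],[0,0,0,0,0,0,50],[0,0,0,0,0,0,50],[0,0,0,0,0,0.5,50],[0,0,0,0,0,1,50],[0,0,0,0,0,1,50],[0,0,0,0,0,1,50],[0,0,0,0,0,1,50],[0,0,0,0,0,0,50],[0,0,0,0,0,0,50],[0,0,0,0,0,0,50]])

```text
clock: 8.9
position: [0.5082, 0.2341, 0.2291]
eef_rot: [-0.184, 0.983, -0.0, -0.0]
contact_force: [-0.2, 0.3, -0.6]
gripper_width: 0.0499
finger_force: 0.0
```

```bash
python3 s.py; python3 - <<'E'
from cell import *
import cv2
a=capture("wrist")["img"]
cv2.imwrite("pics/c3.png",a)
E
```

```text
8.9 yaw 1.9409 tq [-0.018  0.033  0.068] F [-0.2  0.3 -0.6] pos [0.5082 0.2341 0.2291] w 0.0499 q6 0.062 tq6 0.0 ff 0.0
```

View pics/c3.png

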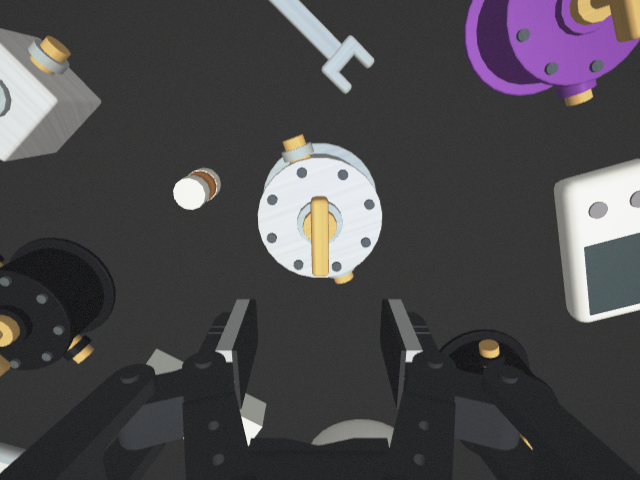

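The bar still lines up with the tool, from (319,199) to (320,275), so it did not turn back on release. The gripper is clear.

```bash
python3 -c "
from cell import *
print(hand_in())"
```

```text
the job is handed in; nothing more can be done
None
```

I turned the wide steel trap's plug clockwise until it went snug, nipped it up by an estimated 0.3–0.4 rad (17–23°), released it without turning it back, and handed the job in; no verdict was returned.

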